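Peel the stuck slide tray off the stack and show it over the light panel

ROBOT

A 6-joint arm with a two-finger parallel gripper is mounted at the origin on the work surface. World frame = base frame: x ahead of the robot, y to its left, z up, the work surface at z = 0. Lengths are in m, angles in rad, forces in N, time in s.
With the tool pointing down it reaches from about 0.375 to 0.975 m from the base axis. Payload 3.8 kg.
Tool frame: the origin (TCP) lies midway between the tips of the shut fingers; the grasp point (between the pads) lies 19 mm behind it; z points along the fingers, y is the line along which they close (so a half turn about z gives the same grasp; the last joint's range is limited). The gripper opens to 85 mm and grips with 20 to 120 N. Pads are 22 mm wide; open, the fingers measure 114 mm over their backs; the gripper's body (76 mm by 85 mm) begins 54 mm behind the grasp point. The pads swing forward as they close: fully open they stand 13 mm farther back than shut.
Start: joints at [-1.335, 0.264, 1.604, -0, 1.274, -0.037], TCP at [0.182, -0.65, 0.231] pointing down, gripper open.
Joint ranges: [-2.63, 2.63], [-0.94, 2.18], [0.31, 2.57], [-1.31, 4.45], [0, 2.66], [-2.55, 2.55]. Speed limits (rad/s): [2.57, 2.57, 3.14, 3.14, 3.14, 3.14].

INTERFACE

Orientations are given as a rotation vector (axis times angle).
In Python, from workcell import bot gives the robot as it stands.
- The arm moves only by the tool step_arm, never from a script. Its argument "motion" is a list of rows, each a list of 5 numbers: the finger opening in cm, from 0 to 8.54, then the shift along the tool's x, y, z in cm, then the turn about the tool's z in degrees. In form: [[claw, dx, dy, dz, twist], ...]. A call has 1 to 20 rows; each row is the pose to reach, as a shift and turn from the pose commanded when the call began, along the tool's axes at that moment; what a row does not reach only later rows make up. A row lasts 1/10 s, in which the tool goes at most 50 mm and 8.59 degrees, less where a joint would pass 70% of its speed; a pose out of reach is approached as far as the arm can. A call with a gripper value outside its range is refused whole. The fingers move at their own pace and stop on an object; "force" is the grip in N (left out, the last holds). Time passes only in rows, so rows that repeat a pose let the fingers close. It gives the time, the measured TCP pose, the force, the opening and the grip force at its end, in the units of the state.
- bot.read_state(): the state, without advancing time (a new reading comes with each control period).
- bot.read_camera(name): name is "side" or "top" or "wrist"; returns (picture, depth): 480x640x3 uint8, red, green, blue; 480x640 float32, m along the optical axis (not along the pixel's ray), 0 where there is no reading.
- bot.calibration(name): a dict with "mtx" (3x3 intrinsics, pixels), "origin" and "orientation" of the camera in the world; the wrist camera has in their place "T_tool_cam" (4x4, takes a point from camera to tool coordinates, whose origin is the TCP and whose axes are the flange's). Camera axes: x right, y up, looking along -z (the intrinsics and any distortion apply to the point x, -y, -z); pixel columns grow to the right and rows downward; lengths in m; the calibration is good to about 2 mm. The wrist camera is an equidistant fisheye: a pixel r from the principal point sees the ray r / f radians off the axis. A picture is of the moment at which its call begins: read the wrist's pose just before it. calibration takes no time and is no camera call.
- bot.finish_job(): hands the job in; it is judged then, once.
The state is a dict: "time": time; "q": joint angles; "joint_vel": joint speeds; "joint_torque": joint torques, N m; "tool_pos": TCP position; "tcp_rot": TCP orientation; "wrist_force": force on the tool from outside, world axes, zero at the start; "torque": the same for the moment, N m; "width": opening from 0.0 (shut) to 1.0 (fully open); "grip_force": force on a finger pad.
Only numpy, scipy, OpenCV 4.12 (cv2) and the standard library are available. Lean on these libraries where they do the work, as an engineer would, in place of code of your own. Each camera call takes 0.05 s, during which the arm holds its last target. There are 200 camera calls.

TASK

The white tray of specimen slides has stuck fast in the stack of empty grey trays. Take it by its blue corner lug and peel it free by raising that end first, while the opposite corner still sits down in the stack, so that the grey trays stay behind in their cradle; never tip the tray steeply, and leave the things around alone. Then hold the tray level over the middle of the lit light panel, about a hand's width above it, and finish still holding it there.

Things in the scene. Friction and masses are not known exactly. Their poses are not given: they have to be found in the camera images.
- lug (a point): Grip point on the white tray's blue lug, an upright tab on the rim at one corner: 30 mm long (tray x), 10 mm thick (tray y), 36 mm high. The point is in its middle, 24 mm above its foot (the rim's top), 12 mm below its top; at tray x -62, y -47 mm and 34.5 mm above tray_center. Pinch it firmly across its thickness, fingers closing along tray y. Axes are the tray's.
- tray_center (a point): Centre of the white slide tray, 10.5 mm above its underside; z up, x from the lug's end to the far end. Rim 158 x 108 mm (x by y), 3 mm thick; 21 mm high without the lug; 70 to 120 g. Its body below the rim, 138 x 88 mm, nests 13 mm deep in the top grey tray with 2.5 mm play all round; its rim's underside is 5 mm above the grey rim.
- far_corner (a point): The white tray's rim corner diagonally opposite the lug: top of the rim, at tray x +79, y +54 mm, 10.5 mm above tray_center. Axes are the tray's.
- stack_center (a point): Centre of the stack of 4 grey trays (158 x 108 x 35 mm, 0.3 kg, one piece), 17.5 mm up; axes as the tray's. Loose in a low fixed cradle. Two rubber nibs in it squeeze the white tray's long sides 19 mm before the far (+x) end of that nesting part; lifted straight, the tray brings the stack along; turned up about its far end by 15 to 20 degrees it is free and lifts out.
- panel_center (a point): Middle of the top of the lit light panel, a grey box 160 x 200 x 23 mm (x by y by z) with a bright warm-white face, fixed to the table; this point is at the height of that face, z up.
- coldplate_center (a point): Middle of the top of the cold plate, a box of the same size as the light panel but with a dark steel face; not used. It may stand on either side.
- stain: Amber stain bottle, 52 mm wide, 120 mm high, loose; origin under its centre. Leave alone.
- oil: Small amber oil jar, 38 mm wide, 70 mm high, loose; origin under its centre. Leave alone.
- beaker: Glass beaker, 66 mm wide, 90 mm high, loose; origin under its centre. Leave alone.
- dish: Small petri dish, 62 mm wide, 16 mm high, loose; origin under its centre. Leave alone.
- slidebox: Blue slide box, 90 x 100 x 35 mm, loose; origin under its centre. Leave alone.
- marker: Black marker with a red cap, 120 x 12 x 12 mm, loose; origin under its centre. Leave alone.
Mind the look-alikes: they are no part of the job. There is more than one size of the part that bears lug; the job needs the larger.

How it is judged:
On the way, in this order (a step that is already met when the one before it is completed fails the run):
1. the lug's corner of the tray is raised at least 22 mm while the opposite corner is still within 9 mm of its seat in the stack (z of lug in the frame of stack_center above 0.0715 m and z of far_corner in the frame of stack_center below 0.0345 m and contact force between tray and the fingers above 0.5 N), for 0.1 s.
2. the tray is out of the stack, well above it or beside it, and held (distance between tray_center and stack_center above 0.08 m and contact force between tray and stack below 0.05 N and contact force between tray and the fingers above 0.5 N), for 0.2 s.
At the end, for the whole second after the job is handed in: Gripper alone holds the tray still and level within 12 degrees, its centre within 40 mm of the middle of the light panel and 55 to 170 mm above its face; the grey stack is within 12 mm of its start and tilted under 3 degrees, each bystander within 20 mm of its start (horizontal distance between tray_center and panel_center below 0.04 m and z of tray_center in the frame of panel_center between 0.055 and 0.17 m and angle between tray_center's own z axis and vertical below 0.21 rad and contact force between tray and the fingers above 0.5 N and linear speed of tray below 0.02 m/s and contact force between tray and panel below 0.05 N and distance of stack_center from where it was at the start of the episode below 0.012 m and angle between stack_center's own z axis and vertical below 0.06 rad and distance of each of stain, oil, beaker, dish, slidebox, marker from where it was at the start of the episode below 0.02 m); the arm keeps its last pose, push and grip.
It fails at once if the grey stack is pulled up or tipped out of its cradle (moved over 20 mm or tipped over 12 degrees) (distance of stack_center from where it was at the start of the episode above 0.02 m or angle between stack_center's own z axis and vertical above 0.21 rad).
It fails at once if the tray is tipped steeply (over 40 degrees) (angle between tray_center's own z axis and vertical above 0.7 rad).
It fails at once if a bystander is shoved more than 30 mm (distance of any of stain, oil, beaker, dish, slidebox, marker from where it was at the start of the episode above 0.03 m).
It also fails if it takes over 35 s, if anything falls off the work surface, if the arm or the gripper's body presses on something with over 40 N, if the wrist force passes 120 N, or if a joint passes its speed limit or range.

## Working session

There is one attempt and no reset: what is moved stays moved. The work goes in short steps, Python scripts to look and compute and a tool call to move; the robot and the scene stay as the last step left them, time stands still between calls to the robot, and variables do not carry over. Pictures are saved under pics/ and viewed, at most 10 in all, crops included, and the job is handed in when it is done.

Besides the shell and the picture viewer there is one more tool, called as name(argument=value, ...) on one line, values as JSON. step_arm: Moves the arm, as the interface text tells. Its arguments: {"type":"object","properties":{"motion":{"type":"array","items":{"type":"array","items":{"type":"number"}}},"force":{"type":"number"}},"required":["motion"]}

```bash
mkdir -p pics; cat > h.py <<'E'
import numpy as np,cv2
from workcell import bot
from scipy.spatial.transform import Rotation as R
def rot(o):
    o=np.array(o,float)
    return o if o.shape==(3,3) else R.from_rotvec(o).as_matrix()
def world(name,depth):
    c=bot.calibration(name);K=np.array(c['mtx']);v,u=np.indices(depth.shape)
    p=np.stack([(u-K[0,2])/K[0,0]*depth,-(v-K[1,2])/K[1,1]*depth,-depth],-1)
    return p@rot(c['orientation']).T+np.array(c['origin'])
E
python3 - <<'E'
from h import *
for n in('top','side'):
    print(bot.calibration(n)); im,d=bot.read_camera(n); np.savez(n,im=im,d=d); cv2.imwrite(f'pics/{n}.png',im[...,::-1])
print(bot.read_state())
E
```

```text
{'mtx': array([[623.26999475,   0.        , 322.75906653],
       [  0.        , 623.26999475, 235.61745249],
       [  0.        ,   0.        ,   1.        ]]), 'origin': array([0.27555173, 0.00282971, 1.41617139]), 'orientation': array([ 0.13928197, -0.13944204, -1.53935333])}
{'mtx': array([[438.07512096,   0.        , 323.79298626],
       [  0.        , 438.07512096, 242.85412747],
       [  0.        ,   0.        ,   1.        ]]), 'origin': array([ 0.42688065, -0.57580166,  0.6599304 ]), 'orientation': array([ 0.78500538, -0.06655404, -0.13270811])}
{'time': 0.1, 'q': array([-1.33488450e+00,  2.64710800e-01,  1.60528415e+00,  4.46181788e-06,
        1.27367113e+00, -3.68691768e-02]), 'joint_vel': array([ 0.00048681, -0.00098227, -0.00260115, -0.00044515,  0.00011403,
        0.00044293]), 'joint_torque': array([ 4.67602064e-07, -5.16708148e+01, -3.68589413e+01, -9.51104948e-05,
        6.25208908e-03,  7.31648214e-06]), 'tool_pos': array([ 0.18171433, -0.64938127,  0.23003906]), 'tcp_rot': array([-3.11037323e+00, -4.26873537e-01,  3.16724622e-04]), 'wrist_force': array([-0.07199082,  0.28242719,  0.08170906]), 'torque': array([-0.02426537, -0.01207736,  0.06013886]), 'grip_force': 0.0, 'width': 1.000797750575005}
```

View pics/top.png

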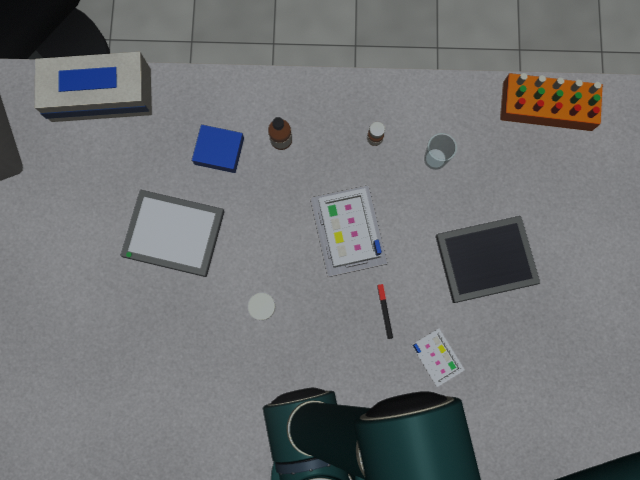

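View pics/side.png

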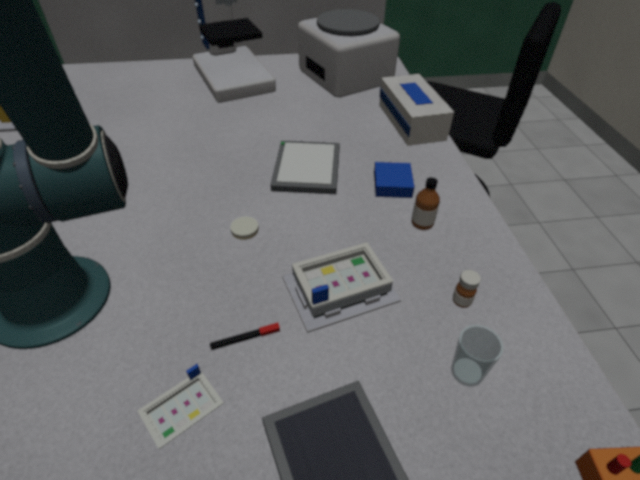

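Top view: the candidate lugs are the large white tray in the stack at (377,247) and the small loose tray's blue tab at (417,348). Other blue things are the slide box (218,148) and a box label (88,79). I choose (377,247): larger tray, in the cradle. The light panel is at (172,233) and the dark cold plate at (488,259).

```bash
python3 - <<'E'
from h import *
z=np.load('top.npz');im,d=z['im'],z['d'];W=world('top',d)
hsv=cv2.cvtColor(im,cv2.COLOR_RGB2HSV)
roi=np.zeros(d.shape,bool);roi[180:285,300:400]=1
print('table',np.median(W[300:330,300:340,2]))
m=roi&(W[...,2]>0.035)&(d>0)
P=W[m];print('z pct',np.percentile(P[:,2],[5,25,50,75,95,99]),len(P))
r=cv2.minAreaRect((P[:,:2]*1000).astype(np.float32));print('tray rect',r)
blue=roi&(hsv[...,0]>100)&(hsv[...,0]<130)&(hsv[...,1]>130)
blue[:235]=0
B=W[blue&(d>0)];print('lug',len(B),B.mean(0),np.percentile(B[:,2],[5,50,95]));T=B[B[:,2]>np.percentile(B[:,2],95)-.008];print('lugtop',T.mean(0),cv2.minAreaRect((T[:,:2]*1000).astype(np.float32)))
for nm,(a,b,c,e) in dict(panel=(185,280,115,230),cold=(210,305,430,545)).items():
    q=np.zeros(d.shape,bool);q[a:b,c:e]=1;q&=(W[...,2]>.015)&(W[...,2]<.04)
    n,l,s,_=cv2.connectedComponentsWithStats(q.astype(np.uint8));q=l==1+s[1:,4].argmax()
    print(nm,np.median(W[q][:,2]),cv2.minAreaRect((W[q][:,:2]*1000).astype(np.float32)))
for nm,(u,v) in dict(stain=(278,124),oil=(377,128),beaker=(442,142),dish=(261,306),slidebox=(218,148),marker=(385,312),small=(438,357)).items(): print(nm,W[v,u].round(3))
cv2.imwrite('pics/crop.png',cv2.resize(im[180:290,295:405,::-1],None,fx=5,fy=5,interpolation=cv2.INTER_CUBIC))
print(bot.calibration('wrist'))
E
```

```text
table 0.0004199456050414385
z pct [0.03543621 0.03734332 0.04665774 0.05177158 0.05726358 0.08847352] 2382
tray rect ((544.4171142578125, -52.10948944091797), (159.984130859375, 108.79690551757812), 13.837150573730469)
lug 60 [ 0.49421551 -0.11275838  0.08743783] [0.08286067 0.08787043 0.09154599]
lugtop [ 0.49484403 -0.11269302  0.08810725] ((494.9242858886719, -112.30791473388672), (28.361862182617188, 9.286825180053711), 14.222926139831543)
panel 0.022603146498617832 ((526.3114013671875, 350.49920654296875), (202.49977111816406, 160.81687927246094), 78.21604919433594)
cold 0.023804203520903178 ((485.18914794921875, -367.540771484375), (160.33213806152344, 203.4910888671875), 14.119481086730957)
stain [0.754 0.11  0.119]
oil [ 0.768 -0.11   0.071]
beaker [ 0.746 -0.261  0.052]
dish [0.364 0.14  0.017]
slidebox [0.723 0.253 0.036]
marker [ 0.358 -0.138  0.012]
small [ 0.262 -0.257  0.005]
{'mtx': array([[371.64829954,   0.        , 326.58184458],
       [  0.        , 371.64829954, 240.54839991],
       [  0.        ,   0.        ,   1.        ]]), 'T_tool_cam': array([[-2.04707404e-04,  9.50595157e-01,  3.10433254e-01,
         8.03139331e-02],
       [ 9.99999840e-01,  3.08804889e-05,  5.64863866e-04,
         4.61623798e-04],
       [ 5.27370524e-04,  3.10433320e-01, -9.50595012e-01,
        -1.41874941e-01],
       [ 0.00000000e+00,  0.00000000e+00,  0.00000000e+00,
         1.00000000e+00]])}
```

View pics/crop.png

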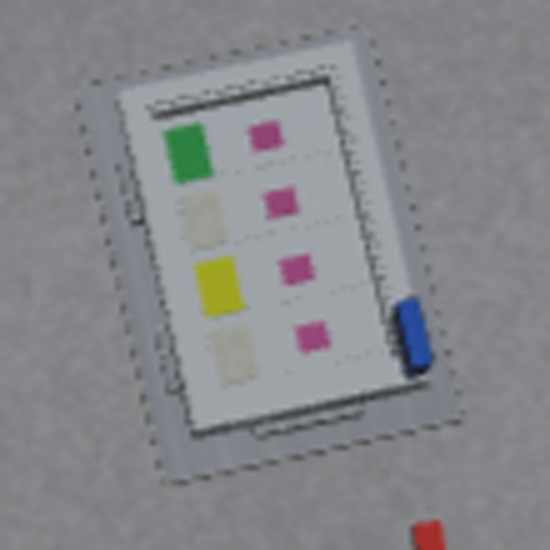

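The crop confirms the large tray (nested, on the cradle plate), lug at crop (413,337). Moving above it.

```bash
cat >> h.py <<'E'
def go(target,yawdeg=None):
    s=bot.read_state();M=R.from_rotvec(s['tcp_rot']).as_matrix();p=s['tool_pos']
    print('pos',p.round(4),'R',M.round(3).tolist(),'width',s['width'],'F',s['wrist_force'].round(1))
    print('shift cm',(M.T@(np.array(target)-p)*100).round(2))
    if yawdeg is not None:
        # twist t about tool z so tool y is along tray y (mod 180)
        a=np.radians(yawdeg+90);v=M.T@np.array([np.cos(a),np.sin(a),0]);t=-np.degrees(np.arctan2(v[0],v[1]))
        print('twist',(t+90)%180-90,'q6',s['q'][5])
E
python3 -c "
from h import *
go([.495,-.1127,.16],13.9)"
```

```text
pos [ 0.1817 -0.6494  0.23  ] R [[0.963, 0.269, -0.0], [0.269, -0.963, 0.002], [0.0, -0.002, -1.0]] width 1.000797750575005 F [-0.1  0.3  0.1]
shift cm [ 44.63 -43.23   7.1 ]
twist 1.7291238165744005 q6 -0.036869176762454395
```

step_arm(motion=[[4.5,44.6,-43.2,0,1.7],[4.5,44.6,-43.2,0,1.7],[4.5,44.6,-43.2,0,1.7],[4.5,44.6,-43.2,0,1.7],[4.5,44.6,-43.2,0,1.7],[4.5,44.6,-43.2,0,1.7],[4.5,44.6,-43.2,0,1.7],[4.5,44.6,-43.2,0,1.7],[4.5,44.6,-43.2,0,1.7],[4.5,44.6,-43.2,0,1.7],[4.5,44.6,-43.2,0,1.7],[4.5,44.6,-43.2,0,1.7],[4.5,44.6,-43.2,0,1.7],[4.5,44.6,-43.2,0,1.7],[4.5,44.6,-43.2,7,1.7],[4.5,44.6,-43.2,7,1.7],[4.5,44.6,-43.2,7,1.7],[4.5,44.6,-43.2,7,1.7]])

```text
time: 1.9
tool_pos: [0.4945, -0.1146, 0.1613]
tcp_rot: [-3.118, -0.379, 0.002]
wrist_force: [-0.7, 0.3, 0.4]
width: 0.529
grip_force: 0.0
```

```bash
python3 - <<'E'
from h import *
go([.495,-.1127,.0575],13.9)
s=bot.read_state();M=R.from_rotvec(s['tcp_rot']).as_matrix()
im,d=bot.read_camera('wrist');c=bot.calibration('wrist');K=c['mtx'];T=c['T_tool_cam']
v,u=np.indices(d.shape);x=(u-K[0,2])/K[0,0];y=(v-K[1,2])/K[1,1];th=np.hypot(x,y);k=np.tan(th)/np.maximum(th,1e-9)
P=np.stack([x*k*d,-y*k*d,-d],-1);P=P@T[:3,:3].T+T[:3,3];W=P@M.T+s['tool_pos']
h=cv2.cvtColor(im,cv2.COLOR_RGB2HSV)
b=(h[...,0]>100)&(h[...,0]<130)&(h[...,1]>130)&(d>0)&(np.hypot(W[...,0]-.495,W[...,1]+.1127)<.05)
B=W[b];zt=np.percentile(B[:,2],95);t=B[B[:,2]>zt-.004]
print(len(B),'ztop',zt,t.mean(0),cv2.minAreaRect((t[:,:2]*1000).astype(np.float32)))
vv,uu=np.nonzero(b);print(uu.mean(),vv.mean())
cv2.imwrite('pics/w1.png',im[...,::-1])
E
```

```text
pos [ 0.4945 -0.1146  0.1613] R [[0.971, 0.24, -0.001], [0.24, -0.971, 0.0], [-0.001, -0.0, -1.0]] width 0.5294390722649812 F [-0.7  0.3  0.4]
shift cm [ 0.11 -0.17 10.38]
twist -0.0249238502794924 q6 1.0521837993442915
2928 ztop 0.2584166164960414 [ 0.51263585 -0.11102997  0.25767924] ((509.72259521484375, -111.27220916748047), (11.912954330444336, 67.93486022949219), 13.740397453308105)
317.745218579235 371.849043715847
```

View pics/w1.png

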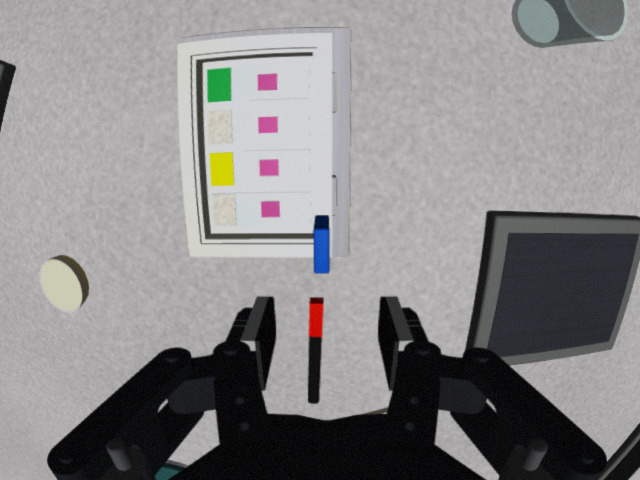

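The wrist view shows the lug at (321,243), roughly centred between the fingers; the gripper (rows >300) polluted the mask. I'll restrict it.

```bash
cat >> h.py <<'E'
def wrist():
    s=bot.read_state();M=R.from_rotvec(s['tcp_rot']).as_matrix()
    im,d=bot.read_camera('wrist');c=bot.calibration('wrist');K=c['mtx'];T=c['T_tool_cam']
    v,u=np.indices(d.shape);x=(u-K[0,2])/K[0,0];y=(v-K[1,2])/K[1,1];th=np.hypot(x,y);k=np.tan(th)/np.maximum(th,1e-9)
    P=np.stack([x*k*d,-y*k*d,-d],-1);P=P@T[:3,:3].T+T[:3,3]
    return im,d,P@M.T+s['tool_pos']
E
python3 - <<'E'
from h import *
im,d,W=wrist()
h=cv2.cvtColor(im,cv2.COLOR_RGB2HSV)
b=(h[...,0]>100)&(h[...,0]<130)&(h[...,1]>130)&(d>0);b[285:]=0;b[:205]=0;b[:,:300]=0;b[:,345:]=0
B=W[b];zt=np.percentile(B[:,2],90);t=B[B[:,2]>zt-.004]
r=cv2.minAreaRect((t[:,:2]*1000).astype(np.float32));print(len(B),'ztop',zt,r)
print('rim z',W[60:240,320:328,2].mean(), W[245:252,200:300,2].mean(), 'grey',W[100:200,341,2].mean())
go([*(np.array(r[0])/1000),.0575],13.9)
E
```

```text
799 ztop 0.08696169033410178 ((496.1336669921875, -110.54144287109375), (29.117061614990234, 9.237462997436523), 13.893484115600586)
rim z 0.0543773152434426 0.051265084384829455 grey 0.007216508321279264
pos [ 0.4961 -0.1148  0.1631] R [[0.971, 0.24, 0.003], [0.24, -0.971, -0.001], [0.002, 0.002, -1.0]] width 0.5243935372464178 F [ 0.2 -0.8  0.5]
shift cm [ 0.08 -0.43 10.56]
twist -0.015803095905766895 q6 1.052286880711652
```

step_arm(motion=[[4.5,0,-0.2,4,0],[4.5,0,-0.2,7,0],[4.5,0,-0.2,9,0],[4.5,0,-0.2,10.3,0],[4.5,0,-0.2,10.3,0]], force=40)

```text
time: 2.5
tool_pos: [0.4941, -0.112, 0.0578]
tcp_rot: [-3.118, -0.38, 0.002]
wrist_force: [-0.8, -0.1, -0.1]
width: 0.525
grip_force: 0.0
```

step_arm(motion=[[2.5,0,0,0,0],[1.5,0,0,0,0],[0.5,0,0,0,0],[0.5,0,0,0,0],[0.5,0,0,0,0],[0.5,0,0,0,0]], force=40)

```text
time: 3.1
tool_pos: [0.496, -0.1122, 0.0602]
tcp_rot: [3.117, 0.381, 0.005]
wrist_force: [-1.0, 0.5, 5.9]
width: 0.109
grip_force: 39.9
```

```bash
python3 - <<'E'
from h import *
go([.5,-.11,.0575],13.9)
im,d,W=wrist();cv2.imwrite('pics/w2.png',im[...,::-1])
E
```

```text
pos [ 0.496  -0.1122  0.0602] R [[0.971, 0.241, 0.003], [0.241, -0.971, -0.001], [0.003, 0.001, -1.0]] width 0.10850354062936722 F [-1.   0.5  5.9]
shift cm [ 0.44 -0.12  0.27]
twist 0.04317573867541569 q6 1.0558272308433025
```

View pics/w2.png

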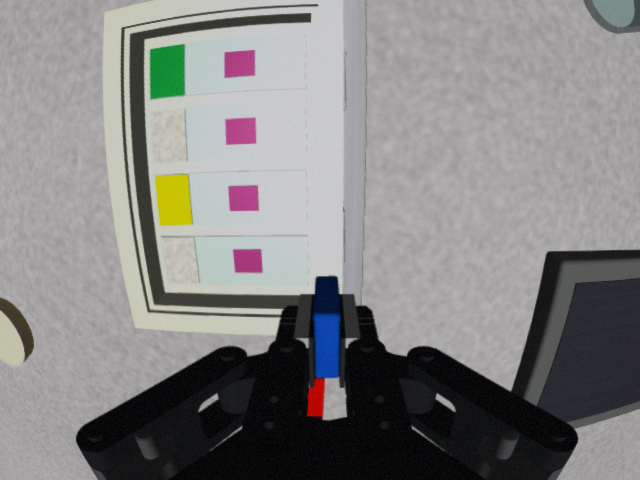

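Grasp confirmed: the lug is between the pads at (327,330). Starting the peel along the arc.

step_arm(motion=[[0.5,0.05,0,-0.2,0],[0.5,0.1,0,-0.4,0],[0.5,0.2,0,-0.6,0],[0.5,0.25,0,-0.8,0],[0.5,0.3,0,-1.0,0]])

```text
time: 3.65
tool_pos: [0.4967, -0.1111, 0.0679]
tcp_rot: [-3.118, -0.381, 0.002]
wrist_force: [-0.6, 0.6, -5.0]
width: 0.108
grip_force: 38.9
```

```bash
cat >> h.py <<'E'
def tray(n='top'):
    im,d=bot.read_camera(n);W=world(n,d)
    z=np.load(n+'.npz');W0=world(n,z['d'])
    return im,d,W,W0
def tilt():
    im,d,W,_=tray();h=cv2.cvtColor(im,cv2.COLOR_RGB2HSV)
    c,s=np.cos(np.radians(13.9)),np.sin(np.radians(13.9))
    X=W-np.array([.544,-.052,0]);tx=X[...,0]*c+X[...,1]*s;ty=-X[...,0]*s+X[...,1]*c
    for a in np.arange(-.08,.12,.02):
        m=(abs(tx-a)<.01)&(ty>-.03)&(ty<.03)&(d>0);print(round(a,2),m.sum(),np.median(W[m][:,2]).round(4) if m.any() else None, end=' | ')
    print()
    return im
E
python3 - <<'E'
from h import *
s=bot.read_state();print(s['wrist_force'],s['torque'],s['tool_pos'],s['width'],s['grip_force'])
im=tilt();cv2.imwrite('pics/t2.png',im[...,::-1])
im,d,W=wrist()
# fit slide-bed plane from wrist pixels
m=(d>0)&(W[...,2]>.03)&(W[...,2]<.1);m[285:]=0;m[:,:100]=0;m[:,300:]=0
c,sn=np.cos(np.radians(13.9)),np.sin(np.radians(13.9));P=W[m]-[.544,-.052,0];tx=P[:,0]*c+P[:,1]*sn;ty=-P[:,0]*sn+P[:,1]*c
print(np.linalg.lstsq(np.c_[tx,ty,np.ones(len(tx))],P[:,2],rcond=None)[0],len(tx))
E
```

```text
[-0.63124664  0.55003734 -5.03285041] [-0.18829099  0.30841297 -0.00229807] [ 0.49669878 -0.11105242  0.06786396] 0.1077145727921199 38.88874053955078
-0.08 742 0.4293 | -0.06 598 0.4511 | -0.04 442 0.4556 | -0.02 352 0.4441 | 0.0 201 0.0427 | 0.02 167 0.0414 | 0.04 192 0.0414 | 0.06 265 0.0429 | 0.08 122 0.0579 | 0.1 169 0.0014 | 
[0.03856707 0.12616371 0.04286416] 53706
```

```bash
python3 - <<'E'
from h import *
im,d=bot.read_camera('side');a=np.load('side.npz')['im']
f=lambda x:cv2.resize(x[230:340,270:420,::-1],None,fx=2.6,fy=2.6,interpolation=cv2.INTER_CUBIC)
cv2.imwrite('pics/s2.png',np.hstack([f(a),f(im)]))
E
```

```text
(no output)
```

View pics/s2.png

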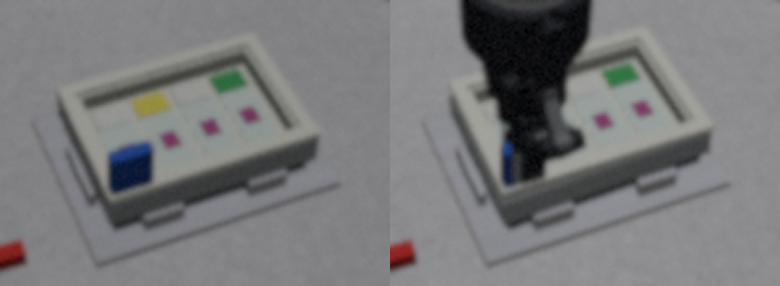

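The right half shows the near rim slightly higher while the stack's foot stays at (110,222) in the cradle. Continuing.

step_arm(motion=[[0.5,0.1,0,-0.3,0],[0.5,0.25,0,-0.6,0],[0.5,0.45,0,-0.9,0],[0.5,0.65,0,-1.2,0],[0.5,0.85,0,-1.5,0],[0.5,0.85,0,-1.5,0]])

```text
time: 4.4
tool_pos: [0.5051, -0.1092, 0.0836]
tcp_rot: [3.118, 0.382, -0.003]
wrist_force: [-5.5, -1.2, -0.9]
width: 0.105
grip_force: 39.2
```

```bash
python3 - <<'E'
from h import *
s=bot.read_state();print(s['torque'])
im,d=bot.read_camera('side');a=np.load('side.npz')['im']
f=lambda x:cv2.resize(x[230:340,270:420,::-1],None,fx=2.6,fy=2.6,interpolation=cv2.INTER_CUBIC)
cv2.imwrite('pics/s3.png',np.hstack([f(a),f(im)]))
E
```

```text
[-0.37518743  1.11767888  0.20693295]
```

View pics/s3.png

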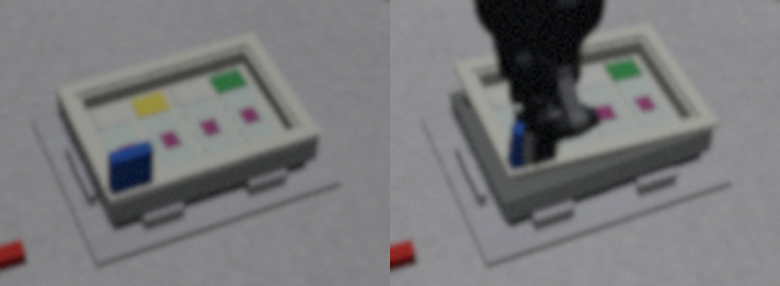

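The near end is clearly up (~10°), the far end seated, the stack still in its cradle. Continuing to ~20°.

step_arm(motion=[[0.5,0.1,0,-0.3,0],[0.5,0.2,0,-0.6,0],[0.5,0.35,0,-0.9,0],[0.5,0.5,0,-1.2,0],[0.5,0.7,0,-1.5,0],[0.5,0.85,0,-1.8,0],[0.5,0.85,0,-1.8,0]])

```text
time: 5.15
tool_pos: [0.5146, -0.1071, 0.1021]
tcp_rot: [3.118, 0.381, 0.002]
wrist_force: [-4.8, -0.6, -1.5]
width: 0.108
grip_force: 39.1
```

```bash
python3 - <<'E'
from h import *
s=bot.read_state();print(s['torque'])
im,d=bot.read_camera('side');a=np.load('side.npz')['im']
f=lambda x:cv2.resize(x[230:340,270:420,::-1],None,fx=2.6,fy=2.6,interpolation=cv2.INTER_CUBIC)
cv2.imwrite('pics/s4.png',np.hstack([f(a),f(im)]))
E
```

```text
[-0.15485811  0.93659244  0.24074196]
```

View pics/s4.png

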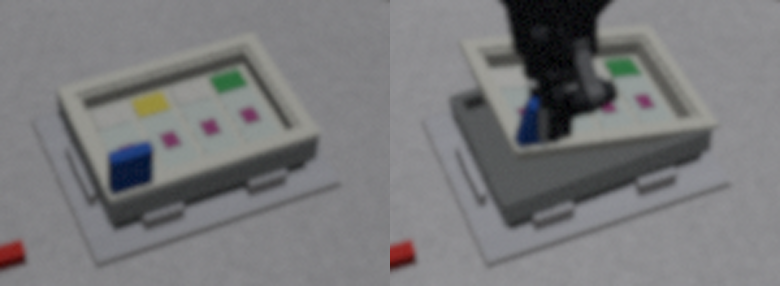

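The tray is ~20° up with its far end in and the stack seated. Firming the grip, then lifting out.

step_arm(motion=[[0.5,0,0,0,0],[0.5,0,0,-0.3,0],[0.5,-0.1,0,-0.6,0],[0.5,-0.2,0,-1.0,0],[0.5,-0.3,0,-1.5,0],[0.5,-0.3,0,-2.0,0]], force=80)

```text
time: 5.8
tool_pos: [0.5111, -0.1079, 0.1219]
tcp_rot: [3.118, 0.381, 0.001]
wrist_force: [-0.6, 0.9, -1.3]
width: 0.105
grip_force: 79.4
```

```bash
cat >> h.py <<'E'
def stackchk():
    im,d,W,W0=tray('side')
    r=np.s_[295:312,312:330]  # near lower stack side/cradle
    a=np.load('side.npz')['im']
    A=cv2.cvtColor(a,cv2.COLOR_RGB2GRAY)[285:325,285:400].astype(np.float32);B=cv2.cvtColor(im,cv2.COLOR_RGB2GRAY)[285:325,285:400].astype(np.float32)
    print('side dz fraction',np.mean(abs(A-B)[20:]))
    return im,d,W
E
python3 - <<'E'
from h import *
s=bot.read_state();print(s['wrist_force'],s['torque'])
im,d,W=stackchk()
cv2.imwrite('pics/s5.png',cv2.resize(im[180:350,230:450,::-1],None,fx=2.5,fy=2.5))
E
```

```text
[-0.55078158  0.90889571 -1.30287837] [-0.02256885 -0.0031896   0.00333545]
side dz fraction 10.091739
```

View pics/s5.png

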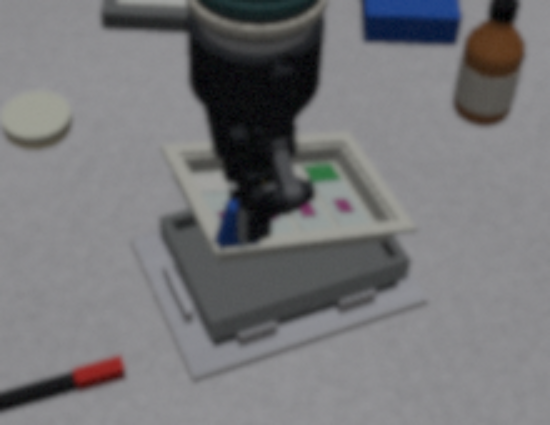

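The tray is out (the wrist carries only ~1 N) and the stack sits in its cradle. Lifting higher, then carrying to the panel.

step_arm(motion=[[0.5,0,0,-2,0],[0.5,0,0,-4,0],[0.5,0,0,-6,0],[0.5,0,0,-8,0],[0.5,0,0,-8,0],[0.5,0,0,-8,0],[0.5,0,0,-8,0]])

```text
time: 6.55
tool_pos: [0.5101, -0.1076, 0.1999]
tcp_rot: [-3.118, -0.381, 0.003]
wrist_force: [-0.7, 0.2, -0.9]
width: 0.102
grip_force: 79.5
```

step_arm(motion=[[0.5,0.4,-2,0,0],[0.5,1.0,-5,0,0],[0.5,1.7,-8,0,0],[0.5,2.3,-11,0,0],[0.5,3.0,-14,0,0],[0.5,3.6,-17,0,0],[0.5,4.2,-20,0,0],[0.5,4.8,-23,0,0],[0.5,5.5,-26,0,0],[0.5,6.1,-29,0,0],[0.5,6.8,-32,0,0],[0.5,7.4,-35,0,0],[0.5,8.0,-38,0,0],[0.5,8.3,-39.5,0,0],[0.5,8.3,-39.5,0,0],[0.5,8.3,-39.5,0,0]])

```text
time: 8.15
tool_pos: [0.496, 0.2948, 0.2002]
tcp_rot: [3.117, 0.382, -0.003]
wrist_force: [0.4, -0.0, -0.7]
width: 0.101
grip_force: 79.4
```

```bash
cat >> h.py <<'E'
def wtilt():
    s=bot.read_state();im,d,W=wrist();x,y,z=s['tool_pos'];c,sn=np.cos(np.radians(13.9)),np.sin(np.radians(13.9))
    P=W-[x,y,0];tx=P[...,0]*c+P[...,1]*sn;ty=-P[...,0]*sn+P[...,1]*c
    m=(d>0)&(tx>.02)&(tx<.12)&(ty>.015)&(ty<.08)&(abs(W[...,2]-z)<.09);m[330:]=0
    A=np.c_[tx[m],ty[m],np.ones(m.sum())];b=W[m][:,2]
    for _ in range(5):
        k=np.linalg.lstsq(A,b,rcond=None)[0];r=abs(A@k-b);g=r<max(np.median(r)*2.5,.001);A,b=A[g],b[g]
    print('tray slope x,y deg',np.degrees(np.arctan(k[:2])),'z at tcp',k[2],len(b),'tcp',s['tool_pos'],'F',s['wrist_force'],'T',s['torque'])
E
python3 -c "
from h import *
wtilt()"
```

```text
tray slope x,y deg [-14.77136763  -0.10894706] z at tcp 0.17144753864990692 15890 tcp [0.49595836 0.29480873 0.20023352] F [ 0.39221561 -0.00688015 -0.67841003] T [-0.05603656  0.04493496  0.0219365 ]
```

step_arm(motion=[[0.5,0,0,2,0],[0.5,0,0,4.5,0],[0.5,0,0,7,0],[0.5,0,0,9,0],[0.5,0,0,10.5,0],[0.5,0,0,10.5,0],[0.5,0,0,10.5,0]], force=80)

```text
time: 8.9
tool_pos: [0.4968, 0.295, 0.0966]
tcp_rot: [3.118, 0.38, 0.0]
wrist_force: [0.4, 0.4, -0.6]
width: 0.098
grip_force: 79.3
```

step_arm(motion=[[0.5,0,0,0,0],[0.5,0,0,0.5,0],[0.5,-0.2,0,1.0,0],[0.5,-0.4,0,1.4,0],[0.5,-0.6,0,1.8,0],[0.5,-0.8,0,2.2,0],[0.5,-1.0,0,2.6,0],[0.5,-1.2,0,3.0,0],[0.5,-1.2,0,3.0,0]], force=35)

```text
time: 9.8
tool_pos: [0.4853, 0.2933, 0.0674]
tcp_rot: [-3.117, -0.382, -0.003]
wrist_force: [-4.2, -0.9, 8.0]
width: 0.102
grip_force: 80.8
```

```bash
python3 -c "
from h import *
wtilt()"
```

```text
tray slope x,y deg [-6.7858487  0.2605725] z at tcp 0.03997775766878672 19661 tcp [0.48528997 0.29329749 0.06737251] F [-4.15123111 -0.92199651  8.03066721] T [ 0.09961758 -0.25355135  0.06086892]
```

step_arm(motion=[[0.5,-0.1,0,0.4,0],[0.5,-0.3,0,0.8,0],[0.5,-0.4,0,1.2,0],[0.5,-0.5,0,1.5,0],[0.5,-0.5,0,1.5,0]])

```text
time: 10.35
tool_pos: [0.4803, 0.2921, 0.0524]
tcp_rot: [-3.117, -0.382, -0.002]
wrist_force: [-3.1, 0.3, 5.6]
width: 0.102
grip_force: 81.0
```

```bash
python3 -c "
from h import *
wtilt()"
```

```text
tray slope x,y deg [0.06884764 0.3531984 ] z at tcp 0.025463620718169485 21592 tcp [0.48026065 0.29213308 0.05236523] F [-3.10000013  0.2906421   5.6183207 ] T [ 0.05357464 -0.01608902  0.05347914]
```

step_arm(motion=[[0.5,0,0,0,0],[0.5,0,0,0,0],[0.5,0,0,-1,0],[0.5,0,0,-2.5,0],[0.5,0,0,-4.5,0],[0.5,0,0,-6.5,0],[0.5,0,0,-8.5,0],[0.5,0,0,-9.5,0],[0.5,0,0,-9.5,0],[0.5,0,0,-9.5,0],[0.5,0,0,-9.5,0]], force=100)

```text
time: 11.5
tool_pos: [0.4791, 0.2909, 0.145]
tcp_rot: [3.118, 0.381, -0.003]
wrist_force: [0.8, 0.2, -0.9]
width: 0.094
grip_force: 97.5
```

```bash
python3 - <<'E'
from h import *
wtilt()
im,d,W,W0=tray('top')
for n,(a,b,c,e) in dict(stack=(185,270,310,390)).items():
    r=(W[a:b,c:e,2]>.03)&(W[a:b,c:e,2]<.06);P=W[a:b,c:e][r];print(np.median(P[:,2]),cv2.minAreaRect((P[:,:2]*1000).astype(np.float32)))
m=np.zeros(d.shape,bool);m[150:300,80:300]=1
m&=(W[...,2]>.10)&(W[...,2]<.15)&(im.min(-1)>130);P=W[m]
print('tray',np.median(P[:,2]),cv2.minAreaRect((P[:,:2]*1000).astype(np.float32)))
cv2.imwrite('pics/end.png',im[...,::-1])
E
```

```text
tray slope x,y deg [-0.66301486  0.2629777 ] z at tcp 0.1179987748428109 21274 tcp [0.4790577  0.29094209 0.1449767 ] F [ 0.80454195  0.24194337 -0.88861589] T [-0.0334607   0.01773109 -0.02328864]
0.03390376183150434 ((546.8983764648438, -52.677940368652344), (159.04708862304688, 108.37349700927734), 13.740987777709961)
tray 0.13430969998985065 ((525.7779541015625, 345.5926513671875), (93.07217407226562, 180.6766357421875), 85.12413024902344)
```

View pics/end.png

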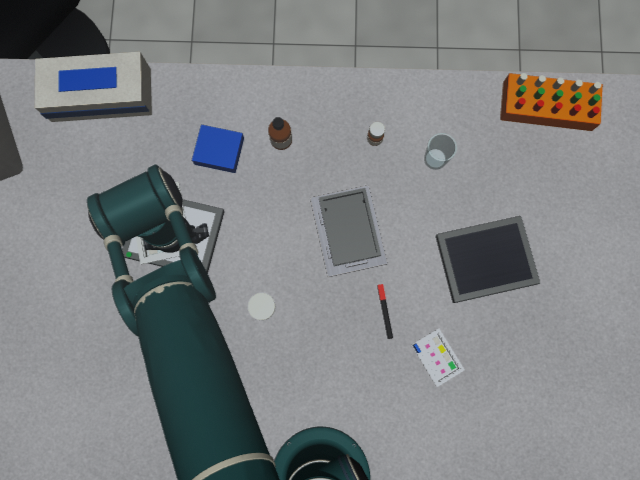

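The tray is level (under 1°) over the panel at about (172,233). The stack at (350,230) and all bystanders are where they started. Handing in.

```bash
python3 -c "
from workcell import bot
print(bot.finish_job())"
```

```text
the job is handed in; nothing more can be done
None
```

The white tray is peeled free and held level (under 1°), about 100 mm above the middle of the light panel; the grey stack and bystanders show no visible movement. To level it I briefly set it down on the panel. The job is handed in, but the hand-in returned no verdict.

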